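Find the loaded hold-down weight

TASK

One of the two alike wooden hold-down weights has its lead slug inside, the other is still empty: before you move either of them away, lift each in turn well clear of the bench to feel which is heavier, setting the first back down before you lift the second. Then set the lighter one flat on the bench midway between the steel cup and the cork block, in line with them, and let it go. After that pick up the heavier one and finish while still holding it, level and still, about 10 cm above the middle of the glued blank with the plywood template on top; drop neither weight, and do not shift the cup or the cork block.

Things in the scene. Friction and masses are not known exactly. Their poses are not given: they have to be found in the camera images.
- weight_a_mid (a point): centre (half-way up, 20 mm above its underside) of one of the two hold-down weights: a closed hardwood block 84 x 50 x 40 mm (its x, y, z) with a plywood lid and four screw heads; grasp it across its 50 mm width (its y axis). The two look exactly alike, and which name or place has the slug inside changes from run to run. The empty one weighs about 0.1 kg, the loaded one at least 0.2 kg more.
- weight_b_mid (a point): centre (half-way up, 20 mm above its underside) of one of the two hold-down weights: a closed hardwood block 84 x 50 x 40 mm (its x, y, z) with a plywood lid and four screw heads; grasp it across its 50 mm width (its y axis). The two look exactly alike, and which name or place has the slug inside changes from run to run. The empty one weighs about 0.1 kg, the loaded one at least 0.2 kg more.
- weight_a: the first of the two weights (84 x 50 x 40 mm); origin at the centre of its underside, z up. Its hidden inner floor (named pan in the rules) carries the slug if there is one
- weight_b: the second of the two weights (84 x 50 x 40 mm); origin at the centre of its underside, z up. Its hidden inner floor (named pan in the rules) carries the slug if there is one
- cup: round steel cup of screws, 64 mm across, 66 mm high; origin at the centre of its underside. Its y axis points along the bench to the middle of the cork block, 250 to 280 mm away
- cork_block: cork sanding block with paper round it, 65 x 110 x 29 mm (its x, y, z), lying flat to the left of the cup as the robot sees it, its 65 mm side along the line to the cup; origin at the centre of its underside
- glued_mid (a point): centre of the top face of the glued blank, 24 mm above the bench: a rounded wooden blank fixed on the bench with a 61 x 165 x 6 mm plywood template glued on top; its y axis runs along its length

How it is judged (in metres and radians):
On the way, in this order (a step that is already met when the one before it is completed fails the run):
1. the heavier weight has been lifted clear of the bench (4 cm or more) for comparison (((contact force between weight_a_pan and anything else above 1.3 N and height (world z) of weight_a_mid above 0.06 m and contact force between the fingers and weight_a above 1 N) or (contact force between weight_b_pan and anything else above 1.3 N and height (world z) of weight_b_mid above 0.06 m and contact force between the fingers and weight_b above 1 N))), for 0.2 s.
2. the lighter weight is lifted clear of the bench (4 cm or more), after or between lifts of the heavier one (((contact force between weight_a_pan and anything else above 1.3 N and height (world z) of weight_b_mid above 0.06 m and contact force between the fingers and weight_b above 1 N) or (contact force between weight_b_pan and anything else above 1.3 N and height (world z) of weight_a_mid above 0.06 m and contact force between the fingers and weight_a above 1 N))), for 0.2 s.
3. the lighter weight stands flat midway between cup and cork block, let go, and the heavier one is still down on the bench (((contact force between weight_a_pan and anything else above 1.3 N and x of weight_b_mid in the frame of cup between -0.03 and 0.03 m and horizontal distance between weight_b_mid and cup below 0.165 m and horizontal distance between weight_b_mid and cork_block below 0.165 m and height (world z) of weight_b_mid below 0.025 m and angle between weight_b's own z axis and vertical below 0.1 rad and linear speed of weight_b below 0.02 m/s and contact force between the fingers and weight_b below 0.05 N and height (world z) of weight_a_mid below 0.03 m) or (contact force between weight_b_pan and anything else above 1.3 N and x of weight_a_mid in the frame of cup between -0.03 and 0.03 m and horizontal distance between weight_a_mid and cup below 0.165 m and horizontal distance between weight_a_mid and cork_block below 0.165 m and height (world z) of weight_a_mid below 0.025 m and angle between weight_a's own z axis and vertical below 0.1 rad and linear speed of weight_a below 0.02 m/s and contact force between the fingers and weight_a below 0.05 N and height (world z) of weight_b_mid below 0.03 m))), for 0.2 s.
At the end, for the whole second after the job is handed in: Heavier weight held in the fingers only, still, level within 10 degrees, centre within 35 mm of the template's middle, underside 6 to 15 cm above it. Lighter weight flat on the bench, let go, at rest, within 30 mm of the cup-to-cork line, its centre at most 165 mm from each of their centres (((contact force between weight_a_pan and anything else above 1.3 N and x of weight_b_mid in the frame of cup between -0.03 and 0.03 m and horizontal distance between weight_b_mid and cup below 0.165 m and horizontal distance between weight_b_mid and cork_block below 0.165 m and height (world z) of weight_b_mid below 0.025 m and angle between weight_b's own z axis and vertical below 0.1 rad and linear speed of weight_b below 0.02 m/s and contact force between the fingers and weight_b below 0.05 N and contact force between the fingers and weight_a above 1 N and horizontal distance between weight_a_mid and glued_mid below 0.035 m and height (world z) of weight_a_mid between 0.104 and 0.194 m and angle between weight_a's own z axis and vertical below 0.17 rad and linear speed of weight_a below 0.03 m/s) or (contact force between weight_b_pan and anything else above 1.3 N and x of weight_a_mid in the frame of cup between -0.03 and 0.03 m and horizontal distance between weight_a_mid and cup below 0.165 m and horizontal distance between weight_a_mid and cork_block below 0.165 m and height (world z) of weight_a_mid below 0.025 m and angle between weight_a's own z axis and vertical below 0.1 rad and linear speed of weight_a below 0.02 m/s and contact force between the fingers and weight_a below 0.05 N and contact force between the fingers and weight_b above 1 N and horizontal distance between weight_b_mid and glued_mid below 0.035 m and height (world z) of weight_b_mid between 0.104 and 0.194 m and angle between weight_b's own z axis and vertical below 0.17 rad and linear speed of weight_b below 0.03 m/s))); the arm keeps its last pose, push and grip.
It fails at once if a weight is dropped: out of the fingers more than 25 mm above the bench ((height (world z) of weight_a_mid above 0.045 m and contact force between the fingers and weight_a below 0.05 N) or (height (world z) of weight_b_mid above 0.045 m and contact force between the fingers and weight_b below 0.05 N)).
It fails at once if the cup or the cork block is shifted by more than 15 mm (distance of any of cup, cork_block from where it was at the start of the episode above 0.015 m).
It also fails if it takes over 72 s, if anything falls off the work surface, if the arm or the gripper's body presses on something with over 40 N, if the wrist force passes 120 N, or if a joint passes its speed limit or range.

ROBOT

A 6-joint arm with a two-finger parallel gripper is mounted at the origin on a cart in front of the work surface, level with it; the furniture and walls round the work are solid. World frame = base frame: x ahead of the robot, y to its left, z up, the work surface at z = 0. Lengths are in m, angles in degrees, forces in N, time in s.
With the tool pointing down it reaches from about 0.35 to 1 m from the base axis. Payload 7.1 kg.
Tool frame: the origin (TCP) lies midway between the tips of the shut fingers; the grasp point (between the pads) lies 19 mm behind it (grasp_offset is the distance from the TCP to the grasp point, in m); z points along the fingers, y is the direction in which the jaws open and shut (so a half turn about z gives the same grasp; the last joint's range is limited). The gripper opens to 85 mm and grips with 20 to 120 N. Pads are 22 mm wide; open, the fingers measure 114 mm over their backs; the gripper's body (76 mm by 85 mm) begins 54 mm behind the grasp point. The pads swing forward as they close: fully open they stand 13 mm farther back than shut.
Start: joints at [-73.969, 24.242, 93.386, -0, 62.372, -1.089], TCP at [0.184, -0.597, 0.231] pointing down, gripper open.
Joint ranges: [-172.04, 172.04], [-51.8, 120.97], [4.93, 147.93], [-75.15, 255.16], [6.16, 154.13], [-145.62, 145.62]. Speed limits (degrees/s): [136.94, 136.94, 172.46, 180, 180, 180].

INTERFACE

Orientations are given as a 3x3 rotation matrix whose columns are the frame's x, y, z axes.
In Python, from rig import * gives the robot as it stands. The module is installed in compiled form; this text tells all that it offers.
- The arm moves only by the tool arm_command, never from a script. Its argument "targets" is a list of rows, each a list of 6 numbers: the shift along the world's x, y, z as a fraction of full scale, then the turn, a rotation vector about the world's x, y, z as a fraction of full scale. A call has exactly 5 rows; each row shifts and turns the commanded pose from where the row before left it; what a row does not reach is not made up. Full scale, the value 1, is 25 mm for a shift and 0.12 rad for a turn. A row lasts 1/12 s, in which the tool goes at most 41.7 mm and 7.16 degrees, less where a joint would pass 70% of its speed; a pose out of reach is approached as far as the arm can. A call with a number of a shift or a turn outside -1 to 1 is refused whole. A call with a gripper value outside its range is refused whole. "gripper" is the closure, from -1 (fully open) to 1 (shut), so that 0 is half open, set as the call begins (left out, the last holds). The fingers move at their own pace and stop on an object; "newtons" is the grip in N (left out, the last holds). Time passes only in rows, so rows that do not move let the fingers close, or fill a call up. It gives the time, the measured TCP pose, the force and the opening at its end, in the units of the state.
- state(): the state, without advancing time (a new reading comes with each control period).
- get_image(name): name is "side" or "top" or "wrist"; returns the picture (400x640x3 uint8, blue, green, red); there is no depth.
- camera_model(name): a dict with "camera_matrix" (3x3 intrinsics, pixels), "R" (3x3) and "t" (3): a world point X has camera coordinates R X + t; the wrist camera has in their place "tool_from_camera" (4x4, takes a point from camera to tool coordinates, whose origin is the TCP and whose axes are the flange's). Camera axes: x right, y down, z forward; pixel columns grow to the right and rows downward; lengths in m; the calibration is good to about 2 mm. A picture is of the moment at which its call begins: read the wrist's pose just before it. camera_model takes no time and is no camera call.
- close_job(): hands the job in, once; it reports no verdict.
The state is a dict: "t": time; "qpos": joint angles; "qvel": joint speeds; "tau": joint torques, N m; "tool_pos": TCP position; "orientation": TCP orientation; "wrist_force": force on the tool from outside, world axes, zero at the start; "wrist_torque": the same for the moment, N m; "width": finger opening in m.
Only numpy, scipy, OpenCV 4.12 (cv2) and the standard library are available. Lean on these libraries where they do the work, as an engineer would, in place of code of your own. Each camera call takes 0.05 s, during which the arm holds its last target.

## Working session

There is one attempt and no reset: what is moved stays moved. The work goes in short steps, Python scripts to look and compute and a tool call to move; the robot and the scene stay as the last step left them, time stands still between calls to the robot, and variables do not carry over. Pictures are saved under pics/ and viewed, and the job is handed in when it is done.

Besides the shell and the picture viewer there is one more tool, called as a command line: name --pt "numbers of a row" for each row, then --argument value for the rest. arm_command: Moves the arm, as the interface text tells. Its arguments: {"type":"object","properties":{"targets":{"type":"array"},"gripper":{"type":"number"},"newtons":{"type":"number"}},"required":["targets"]}

```bash
mkdir -p pics; python3 - <<'E'
from rig import *
import cv2
print(state())
for n in("side","top","wrist"):
    cv2.imwrite(f"pics/{n}0.png",get_image(n))
    print(n,camera_model(n))
E
```

```text
{'t': 0.0, 'qpos': array([-7.39679122e+01,  2.42839807e+01,  9.34336958e+01, -1.31211569e-03,
        6.23704355e+01, -1.08723915e+00]), 'qvel': array([ 0.01767733,  0.08685058,  0.07122047, -0.03862019,  0.04010152,
        0.13727062]), 'tau': array([ 1.55287777e-03, -5.57376909e+01, -2.81736177e+01,  4.90335469e-05,
        7.42796401e-03, -2.93327321e-05]), 'tool_pos': array([ 0.1838557 , -0.59676202,  0.23053507]), 'orientation': array([[ 9.55690646e-01,  2.94372539e-01, -4.44215004e-04],
       [ 2.94372874e-01, -9.55689512e-01,  1.47242880e-03],
       [ 8.91098392e-06, -1.53795128e-03, -9.99998817e-01]]), 'wrist_force': array([0.59423238, 0.04407476, 0.28048096]), 'wrist_torque': array([0.00804112, 0.05911137, 0.00258746]), 'width': 0.08546567239941975}
side {'camera_matrix': array([[390.77920641,   0.        , 322.18361586],
       [  0.        , 390.77920641, 202.39466665],
       [  0.        ,   0.        ,   1.        ]]), 'R': array([[-0.99949302,  0.02603821,  0.01832245],
       [-0.00408211,  0.46592719, -0.88481365],
       [-0.03157589, -0.88443986, -0.46558468]]),
[... 272 characters left out ...]
079408],
       [-0.99142908, -0.00483659, -0.13055644],
       [ 0.13060026, -0.01025027, -0.99138212]]), 't': array([-0.05847065,  0.58214385,  1.54585475])}
wrist {'camera_matrix': array([[344.22634602,   0.        , 321.05985999],
       [  0.        , 344.22634602, 198.46266638],
       [  0.        ,   0.        ,   1.        ]]), 'tool_from_camera': array([[-2.68223840e-04, -9.53843981e-01, -3.00302495e-01,
         7.65415815e-02],
       [ 9.99999734e-01, -4.59321304e-04,  5.65753183e-04,
         9.43300739e-04],
       [-6.77575602e-04, -3.00302263e-01,  9.53843851e-01,
        -1.42397707e-01],
       [ 0.00000000e+00,  0.00000000e+00,  0.00000000e+00,
         1.00000000e+00]])}
```

View pics/top0.png

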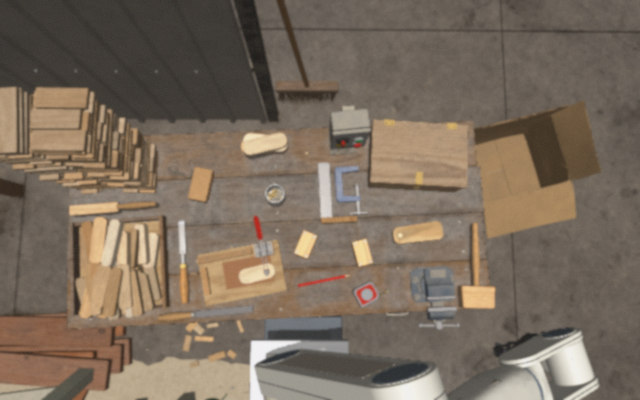

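View pics/side0.png

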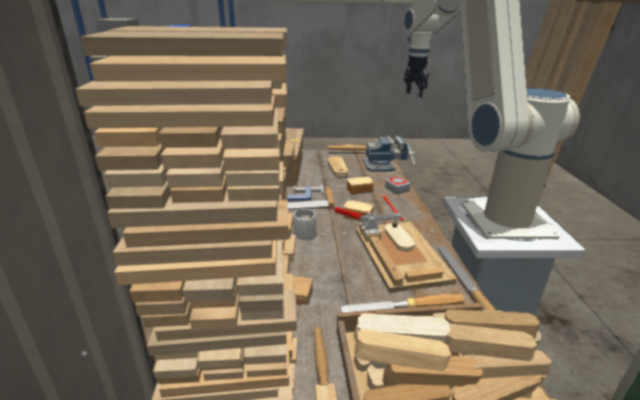

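View pics/wrist0.png

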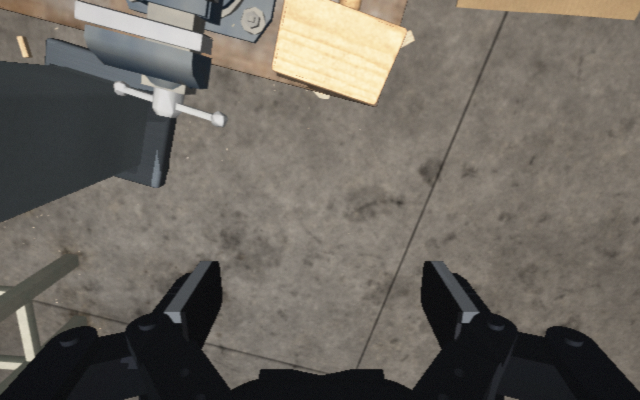

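The weights seem to be at about (306,243) and (363,251) in the top view, the cup at (275,195) and the cork at (200,184). The candidates for the glued blank are (264,143) and (418,232), so I'll zoom in on those.

```bash
python3 - <<'E'
import cv2
i=cv2.imread("pics/top0.png")
cv2.imwrite("pics/topz1.png",cv2.resize(i[120:300,180:340],None,fx=5,fy=5,interpolation=cv2.INTER_CUBIC)[:600])
cv2.imwrite("pics/topz2.png",cv2.resize(i[200:300,280:440],None,fx=5,fy=5,interpolation=cv2.INTER_CUBIC))
s=cv2.imread("pics/side0.png")
cv2.imwrite("pics/sidez.png",cv2.resize(s[140:300,270:430],None,fx=3.7,fy=3.7,interpolation=cv2.INTER_CUBIC))
E
```

```text
(no output)
```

View pics/topz1.png

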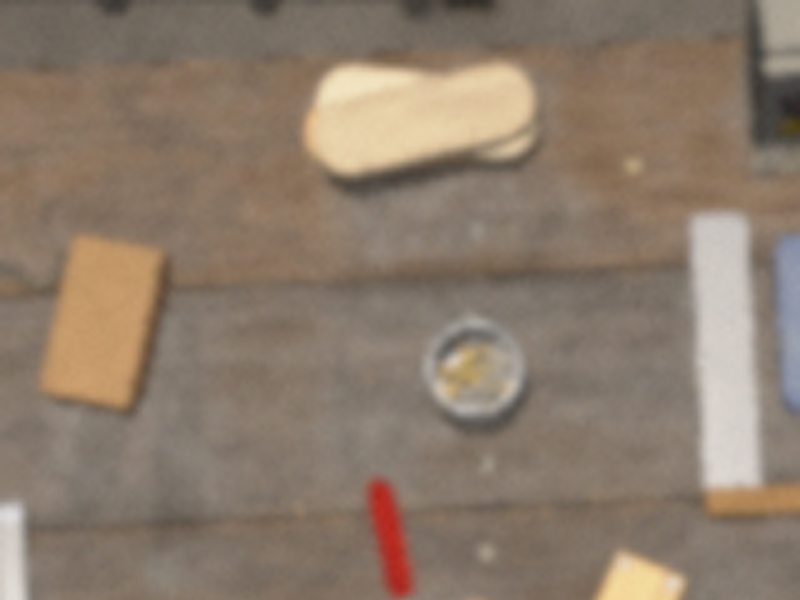

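View pics/topz2.png

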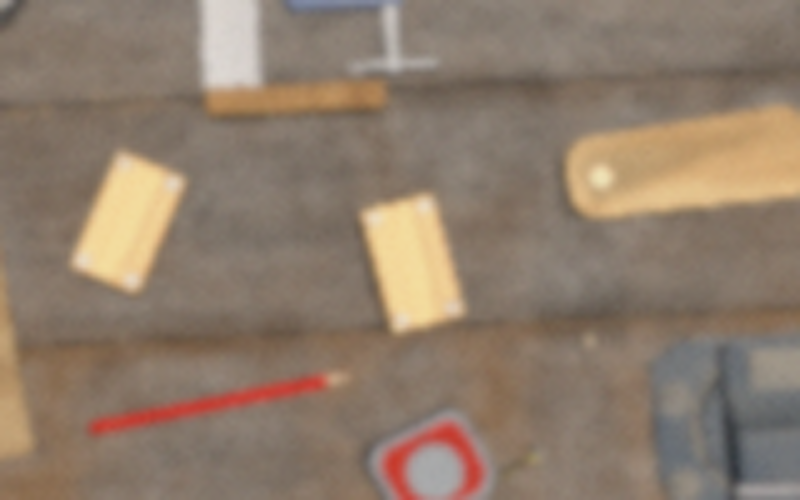

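View pics/sidez.png

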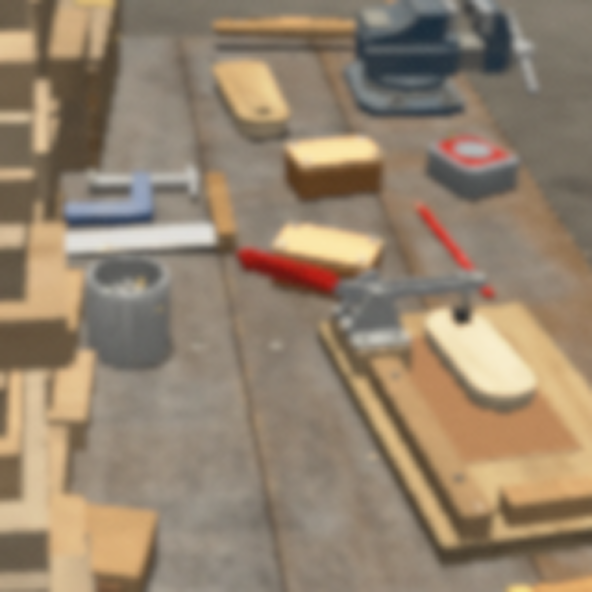

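```bash
cat > h.py <<'E'
import numpy as np,cv2
from rig import *
def ray(name,uv,z,T=None):
    m=camera_model(name);K=m["camera_matrix"]
    uv=np.atleast_2d(np.float64(uv))
    d=np.c_[uv,np.ones(len(uv))]@np.linalg.inv(K).T
    if name!="wrist":
        R=m["R"];o=-R.T@m["t"];d=d@R
    else:
        p,Rt=T;C=m["tool_from_camera"];o=p+Rt@C[:3,3];d=d@(Rt@C[:3,:3]).T
    return o+d*((z-o[2])/d[:,2])[:,None]
def proj(name,X):
    m=camera_model(name);X=np.atleast_2d(X)@m["R"].T+m["t"];X=X@m["camera_matrix"].T
    return X[:,:2]/X[:,2:]
def rect(pts):
    (c,s,a)=cv2.minAreaRect(np.float32(pts[:,:2]*1000))
    b=cv2.boxPoints((c,s,a));e=b[1]-b[0];f=b[2]-b[1]
    l=e if np.hypot(*e)>np.hypot(*f) else f
    ang=np.degrees(np.arctan2(l[1],l[0]))
    ang=(ang+90)%180-90
    return np.array(c)/1000,sorted(s),ang
E
python3 - <<'E'
from h import *
i=cv2.imread("pics/top0.png")
hsv=cv2.cvtColor(i,cv2.COLOR_BGR2HSV)
def comp(box,z,lo,hi):
    x0,y0,x1,y1=box
    m=cv2.inRange(hsv[y0:y1,x0:x1],lo,hi)
    n,l,st,ce=cv2.connectedComponentsWithStats(m)
    k=1+np.argmax(st[1:,4])
    c=max(cv2.findContours((l==k).astype(np.uint8),cv2.RETR_EXTERNAL,cv2.CHAIN_APPROX_NONE)[0],key=cv2.contourArea)[:,0]+[x0,y0]
    c=c+0.0
    return rect(ray("top",c,z)),st[k,4]
for p in [(306,243),(363,251),(275,195),(200,184),(264,143),(418,232),(300,220)]: print(p,hsv[p[1],p[0]])
for nm,box,z in [("wl",(285,225,325,265),.04),("wr",(345,232,385,272),.04),("cork",(180,160,222,208),.029),("c1",(232,122,296,165),.024),("c2",(385,212,450,250),.024)]:
    print(nm,comp(box,z,(8,85,110),(28,255,255)))
print(ray("top",[(275-.4,193.5)],.066))
E
```

```text
(306, 243) [ 22  92 242]
(363, 251) [ 22  90 242]
(275, 195) [ 19  96 181]
(200, 184) [ 16 118 195]
(264, 143) [ 18  72 228]
(418, 232) [ 17 111 198]
(300, 220) [ 15  68 123]
wl ((array([ 0.45926651, -0.01723307]), [54.26731491088867, 85.301513671875], np.float32(-20.340622)), np.int32(346))
wr ((array([ 0.4254808 , -0.18348547]), [90.40573120117188, 93.14908599853516], np.float32(-75.22655)), np.int32(422))
cork ((array([0.65895459, 0.3334296 ]), [70.24453735351562, 113.88384246826172], np.float32(-9.291496)), np.int32(674))
c1 ((array([0.77017883, 0.21231958]), [35.82351303100586, 76.20596313476562], np.float32(-3.300087)), np.int32(99))
c2 ((array([ 0.50029144, -0.38914713]), [61.1704216003418, 165.9838104248047], np.float32(-82.62913)), np.int32(843))
[[0.62154169 0.0821621  0.066     ]]
```

```bash
python3 - <<'E'
from h import *
i=cv2.imread("pics/top0.png")
hsv=cv2.cvtColor(i,cv2.COLOR_BGR2HSV)
def comp(box,z,vmin):
    x0,y0,x1,y1=box
    m=cv2.inRange(hsv[y0:y1,x0:x1],(8,40,vmin),(30,255,255))
    n,l,st,ce=cv2.connectedComponentsWithStats(m)
    k=1+np.argmax(st[1:,4])
    c=max(cv2.findContours((l==k).astype(np.uint8),cv2.RETR_EXTERNAL,cv2.CHAIN_APPROX_NONE)[0],key=cv2.contourArea)[:,0]+[x0,y0]
    return rect(ray("top",c,z)),st[k,4]
for nm,box,z in [("wl",(285,225,325,265),.04),("wr",(345,232,385,272),.04),("cork",(180,160,222,208),.029),("c1",(232,122,296,165),.024),("c2",(385,212,450,250),.024)]:
    for v in (160,180): print(nm,v,comp(box,z,v))
# cup circle: grey rim
g=cv2.resize(i[180:212,258:294],None,fx=10,fy=10,interpolation=cv2.INTER_CUBIC)
cv2.imwrite("pics/cupz.png",g)
z=cv2.resize(i[125:162,235:295],None,fx=13,fy=13,interpolation=cv2.INTER_CUBIC);cv2.imwrite("pics/c1z.png",z)
E
```

```text
wl 160 ((array([ 0.45971753, -0.01773   ]), [52.15489959716797, 85.65299224853516], np.float32(-22.405441)), np.int32(418))
wl 180 ((array([ 0.459814  , -0.01785935]), [49.48215103149414, 82.85440826416016], np.float32(-22.39972)), np.int32(381))
wr 160 ((array([ 0.43461688, -0.20389465]), [51.40205764770508, 86.52303314208984], np.float32(14.982628)), np.int32(414))
wr 180 ((array([ 0.43380173, -0.2038932 ]), [49.443023681640625, 83.33320617675781], np.float32(14.755402)), np.int32(385))
cork 160 ((array([0.66018469, 0.3351864 ]), [60.470863342285156, 108.24017333984375], np.float32(-10.221817)), np.int32(578))
cork 180 ((array([0.65929529, 0.3348425 ]), [55.069602966308594, 102.84585571289062], np.float32(-10.945892)), np.int32(501))
c1 160 ((array([0.80117432, 0.12715782]), [76.41969299316406, 155.4530487060547], np.float32(-89.62048)), np.int32(843))
c1 180 ((array([0.79943854, 0.12556503]), [72.92231750488281, 152.10780334472656], np.float32(-89.62184)), np.int32(771))
c2 160 ((array([ 0.5001972 , -0.39101044]), [62.705379486083984, 167.75823974609375], np.float32(-81.69483)), np.int32(885))
c2 180 ((array([ 0.49876764, -0.39091141]), [59.80013656616211, 162.9578399658203], np.float32(-80.30923)), np.int32(801))
```

View pics/cupz.png

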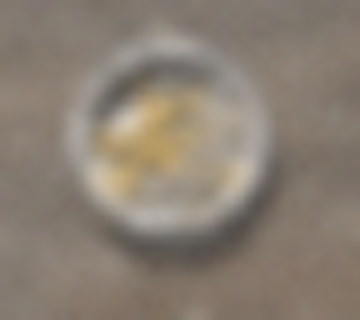

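View pics/c1z.png

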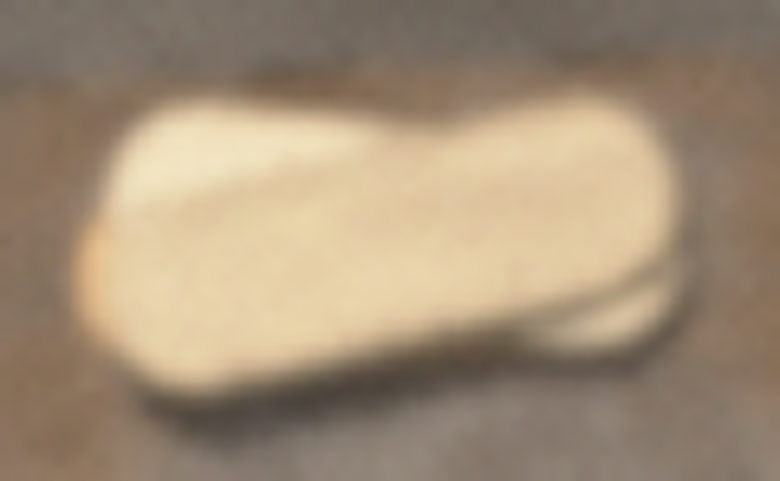

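The piece at (418,232) measures 61 x 166 mm, so it is the glued blank. The two-blank stack is 48 mm wide and about 152 mm long, so I rule it out. The cup is at about (0.622, 0.083) and the cork at (0.659, 0.334), 254 mm apart, which fits the stated range. The cork's yaw agrees too. I'm moving to the right weight first.

arm_command --pt "0.63 0.98 0 0 0 -0.1" --pt "0.63 0.98 0 0 0 -0.1" --pt "0.63 0.98 0 0 0 -0.1" --pt "0.63 0.98 0 0 0 0" --pt "0.63 0.98 0 0 0 0" --gripper -1 --newtons 60

```text
t: 0.57
tool_pos: [0.2631, -0.4734, 0.231]
orientation: [[0.966, 0.259, -0.0], [0.259, -0.966, 0.001], [-0.0, -0.001, -1.0]]
wrist_force: [0.4, 0.9, 0.4]
width: 0.0853
```

arm_command --pt "0.63 0.98 0 0 0 0" --pt "0.63 0.98 0 0 0 0" --pt "0.63 0.98 0 0 0 0" --pt "0.63 0.98 0 0 0 0" --pt "0.63 0.98 0 0 0 0"

```text
t: 0.98
tool_pos: [0.3419, -0.3509, 0.2312]
orientation: [[0.966, 0.26, -0.0], [0.26, -0.966, 0.0], [-0.0, -0.0, -1.0]]
wrist_force: [1.1, 0.1, 0.1]
width: 0.0852
```

arm_command --pt "0.63 0.98 0 0 0 0" --pt "0.63 0.98 0 0 0 0" --pt "0.5 0.9 0 0 0 0" --pt "0 0 0 0 0 0" --pt "0 0 0 0 0 0"

```text
t: 1.4
tool_pos: [0.3859, -0.2798, 0.2312]
orientation: [[0.965, 0.262, -0.0], [0.262, -0.965, 0.0], [-0.0, -0.0, -1.0]]
wrist_force: [-0.2, -0.6, -0.1]
width: 0.0853
```

```bash
python3 - <<'E'
from h import *
s=state();print(s['t'],s['tool_pos'],s['orientation'],s['wrist_force'])
cv2.imwrite("pics/w1.png",get_image("wrist"))
E
```

```text
1.4 [ 0.38589521 -0.27977745  0.23123872] [[ 9.64957293e-01  2.62406833e-01 -2.77222981e-04]
 [ 2.62406864e-01 -9.64957321e-01  8.29727477e-05]
 [-2.45735729e-04 -1.52810371e-04 -9.99999958e-01]] [-0.1519144  -0.57009339 -0.10923302]
```

View pics/w1.png

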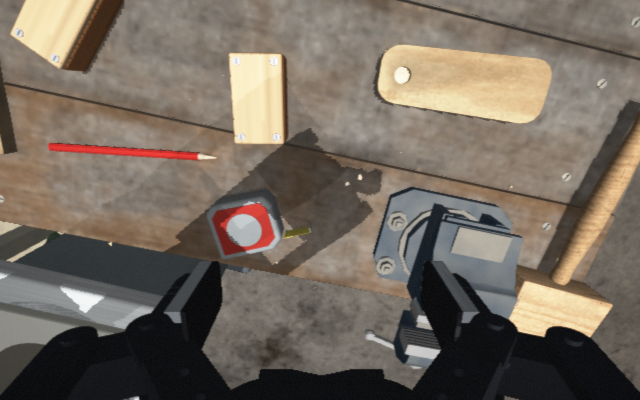

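```bash
python3 - <<'E'
from h import *
s_p=np.array([ 0.38589521,-0.27977745,0.23123872]);R=np.array([[ 9.64957293e-01,2.62406833e-01,-2.77222981e-04],[ 2.62406864e-01,-9.64957321e-01,8.29727477e-05],[-2.45735729e-04,-1.52810371e-04,-9.99999958e-01]])
i=cv2.imread("pics/w1.png");hsv=cv2.cvtColor(i,cv2.COLOR_BGR2HSV)
def comp(box,z,v):
    x0,y0,x1,y1=box
    m=cv2.inRange(hsv[y0:y1,x0:x1],(8,40,v),(30,255,255))
    m=cv2.morphologyEx(m,cv2.MORPH_OPEN,np.ones((3,3)))
    n,l,st,ce=cv2.connectedComponentsWithStats(m);k=1+np.argmax(st[1:,4])
    c=max(cv2.findContours((l==k).astype(np.uint8),cv2.RETR_EXTERNAL,cv2.CHAIN_APPROX_NONE)[0],key=cv2.contourArea)[:,0]+[x0,y0]
    return rect(ray("wrist",c,z,(s_p,R)))
print(hsv[97,258],hsv[80,480],hsv[60,340])
print("wr",comp((220,45,300,150),.04,200))
for z in (0,.018,.024,.03): print("c2",z,comp((365,35,560,130),z,150), "hole",ray("wrist",[(402,75)],z,(s_p,R))[0][:2],ray("top",[(280+599/5-.4,200+177/5-.4)],z)[0][:2])
z=cv2.resize(i[35:130,365:565],None,fx=4,fy=4,interpolation=cv2.INTER_CUBIC);cv2.imwrite("pics/c2z.png",z)
E
```

```text
[ 22  59 249] [ 17  93 216] [ 16  45 136]
wr (array([ 0.43609592, -0.20520137]), [47.075679779052734, 80.52396392822266], np.float32(15.193222))
c2 0 (array([ 0.50513046, -0.40081775]), [66.1094970703125, 177.03475952148438], np.float32(-81.68964)) hole [ 0.49594323 -0.33683175] [ 0.49308386 -0.33369512]
c2 0.018 (array([ 0.5029599, -0.3940636]), [62.924476623535156, 168.5055694580078], np.float32(-81.68963)) hole [ 0.49421536 -0.33316032] [ 0.49176822 -0.3304077 ]
c2 0.024 (array([ 0.50223642, -0.39181213]), [61.8628044128418, 165.66256713867188], np.float32(-81.689644)) hole [ 0.4936394  -0.33193651] [ 0.49132967 -0.3293119 ]
c2 0.03 (array([ 0.50151288, -0.38956085]), [60.80113983154297, 162.81947326660156], np.float32(-81.68956)) hole [ 0.49306345 -0.33071269] [ 0.49089112 -0.32821609]
```

View pics/c2z.png

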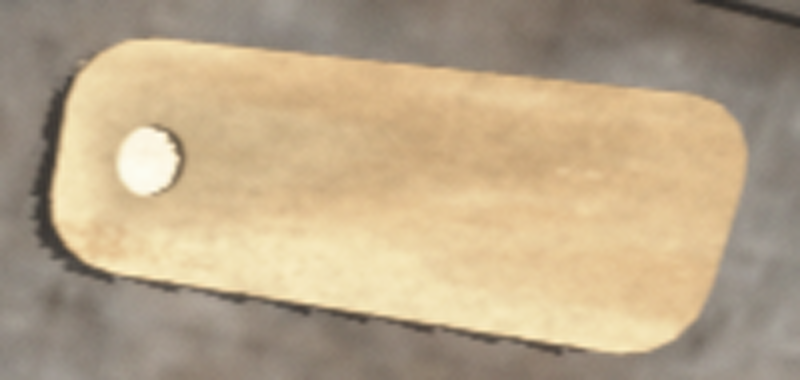

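In the wrist view the piece measures 62 x 166 mm at z = 0.024, and the hole in its top layer shows the paler wood under it. That confirms it as the glued blank, with its middle at (0.502, -0.391). The right weight is at (0.435, -0.2045) with yaw 15°, and the tool already has that yaw.

arm_command --pt "0.5 0.75 0 0 0 0" --pt "0.5 0.75 0 0 0 0" --pt "0.5 0.75 -0.5 0 0 0" --pt "0.45 0.75 -1 0 0 0" --pt "0 0 -1 0 0 0"

```text
t: 1.87
tool_pos: [0.4362, -0.2052, 0.169]
orientation: [[0.966, 0.26, 0.003], [0.26, -0.966, -0.001], [0.003, 0.002, -1.0]]
wrist_force: [-0.9, 0.9, -1.0]
width: 0.0852
```

arm_command --pt "0 0 -1 0 0 0" --pt "0 0 -1 0 0 0" --pt "0 0 -1 0 0 0" --pt "0 0 -1 0 0 0" --pt "0 0 0 0 0 0"

```text
t: 2.28
tool_pos: [0.4314, -0.2056, 0.0651]
orientation: [[0.966, 0.258, -0.006], [0.258, -0.966, 0.003], [-0.005, -0.005, -1.0]]
wrist_force: [-1.3, -0.5, -0.8]
width: 0.0854
```

```bash
python3 - <<'E'
from h import *
s=state();print(s['t'],s['tool_pos'],s['orientation'],s['wrist_force'])
cv2.imwrite("pics/w2.png",get_image("wrist"))
E
```

```text
2.2833 [ 0.43135236 -0.2055764   0.06507666] [[ 0.96603501  0.25833124 -0.0064287 ]
 [ 0.25835466 -0.96604512  0.00311354]
 [-0.00540609 -0.00466867 -0.99997449]] [-1.31274637 -0.50533752 -0.81867913]
```

View pics/w2.png

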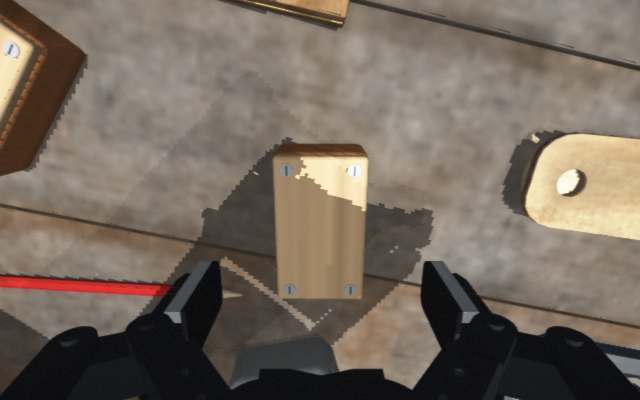

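The weight sits centred between the jaws, so I'm descending and gripping.

arm_command --pt "0.1 0 -0.8 0 0 0" --pt "0 0 -0.8 0 0 0" --pt "0 0 -0.7 0 0 0" --pt "0 0 0 0 0 0" --pt "0 0 0 0 0 0"

```text
t: 2.75
tool_pos: [0.4369, -0.2064, 0.0121]
orientation: [[0.966, 0.259, -0.0], [0.259, -0.966, -0.0], [-0.0, 0.0, -1.0]]
wrist_force: [0.5, 0.1, 0.6]
width: 0.0851
```

arm_command --pt "0 0 0 0 0 0" --pt "0 0 0 0 0 0" --pt "0 0 0 0 0 0" --pt "0 0 0 0 0 0" --pt "0 0 0 0 0 0" --gripper 1

```text
t: 3.17
tool_pos: [0.4375, -0.2062, 0.0128]
orientation: [[0.966, 0.26, 0.002], [0.26, -0.966, -0.001], [0.001, 0.001, -1.0]]
wrist_force: [-1.1, -0.6, 10.7]
width: 0.0492
```

arm_command --pt "0 0 0 0 0 0" --pt "0 0 0 0 0 0" --pt "0 0 0 0 0 0" --pt "0 0 0 0 0 0" --pt "0 0 0 0 0 0"

```text
t: 3.58
tool_pos: [0.4374, -0.2062, 0.0128]
orientation: [[0.966, 0.26, 0.002], [0.26, -0.966, -0.001], [0.001, 0.001, -1.0]]
wrist_force: [-1.6, -0.4, 9.9]
width: 0.0495
```

arm_command --pt "0 0 0.2 0 0 0" --pt "0 0 0.5 0 0 0" --pt "0 0 0.7 0 0 0" --pt "0 0 0.7 0 0 0" --pt "0 0 0.7 0 0 0"

```text
t: 4.0
tool_pos: [0.4365, -0.2056, 0.0825]
orientation: [[0.966, 0.26, -0.0], [0.26, -0.966, 0.0], [-0.0, -0.0, -1.0]]
wrist_force: [-0.2, 0.2, -1.7]
width: 0.0488
```

arm_command --pt "0 0 0.2 0 0 0" --pt "0 0 0 0 0 0" --pt "0 0 0 0 0 0" --pt "0 0 0 0 0 0" --pt "0 0 0 0 0 0"

```text
t: 4.42
tool_pos: [0.4361, -0.2054, 0.0854]
orientation: [[0.966, 0.26, -0.002], [0.26, -0.966, 0.001], [-0.001, -0.001, -1.0]]
wrist_force: [-0.5, -0.1, -0.9]
width: 0.0492
```

arm_command --pt "0 0 0 0 0 0" --pt "0 0 0 0 0 0" --pt "0 0 0 0 0 0" --pt "0 0 0 0 0 0" --pt "0 0 0 0 0 0"

```text
t: 4.83
tool_pos: [0.4367, -0.2058, 0.0862]
orientation: [[0.966, 0.26, -0.0], [0.26, -0.966, 0.0], [-0.0, -0.0, -1.0]]
wrist_force: [0.4, -0.3, -0.8]
width: 0.0491
```

arm_command --pt "0 0 0 0 0 0" --pt "0 0 0 0 0 0" --pt "0 0 0 0 0 0" --pt "0 0 0 0 0 0" --pt "0 0 0 0 0 0"

```text
t: 5.25
tool_pos: [0.4368, -0.2058, 0.0864]
orientation: [[0.966, 0.26, 0.0], [0.26, -0.966, -0.0], [0.0, 0.0, -1.0]]
wrist_force: [0.2, 0.1, -1.8]
width: 0.0493
```

```bash
python3 - <<'E'
from h import *
F=[]
for k in range(3):
    cv2.imwrite("pics/w3.png",get_image("wrist"))
    s=state();F.append(np.r_[s['wrist_force'],s['wrist_torque'],s['tau'][1]])
print(s['t'],s['tool_pos'],s['width']);print(np.round(F,2))
E
```

```text
5.4 [ 0.43676203 -0.20577146  0.08634041] 0.049004943330709386
[[ 8.300e-01 -7.800e-01 -1.410e+00  2.000e-02 -4.000e-02 -2.000e-02
  -4.695e+01]
 [-6.300e-01 -1.400e-01 -1.540e+00 -5.000e-02 -2.000e-02 -0.000e+00
  -4.695e+01]
 [-6.100e-01  6.400e-01 -1.700e+00  1.000e-02 -1.000e-02  1.000e-02
  -4.695e+01]]
```

View pics/w3.png

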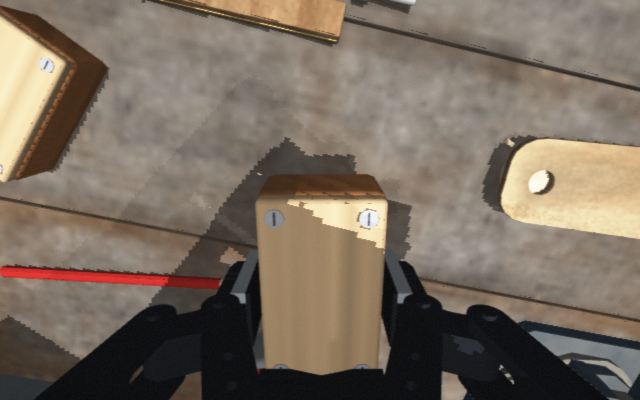

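The wrist force reads about -1.4 N with the weight held still (noise up to 1 N), so this looks like the empty one. I'm setting it back down before lifting the other.

arm_command --pt "0 0 -0.7 0 0 0" --pt "0 0 -0.8 0 0 0" --pt "0 0 -0.7 0 0 0" --pt "0 0 -0.5 0 0 0" --pt "0 0 -0.25 0 0 0"

```text
t: 5.82
tool_pos: [0.436, -0.2053, 0.0118]
orientation: [[0.966, 0.26, -0.002], [0.26, -0.966, 0.001], [-0.002, -0.002, -1.0]]
wrist_force: [-10.2, 12.7, 79.4]
width: 0.0489
```

arm_command --pt "0 0 0 0 0 0" --pt "0 0 0 0 0 0" --pt "0 0 0 0 0 0" --pt "0 0 0 0 0 0" --pt "0 0 0 0 0 0"

```text
t: 6.23
tool_pos: [0.4369, -0.2059, 0.0128]
orientation: [[0.966, 0.26, 0.0], [0.26, -0.966, -0.0], [0.0, 0.0, -1.0]]
wrist_force: [-0.0, 0.0, -1.7]
width: 0.0489
```

arm_command --pt "0 0 0 0 0 0" --pt "0 0 0 0 0 0" --pt "0 0 0 0 0 0" --pt "0 0 0 0 0 0" --pt "0 0 0 0 0 0" --gripper -1

```text
t: 6.65
tool_pos: [0.4368, -0.2058, 0.0126]
orientation: [[0.966, 0.26, 0.0], [0.26, -0.966, -0.0], [0.0, 0.0, -1.0]]
wrist_force: [1.0, -0.1, 0.4]
width: 0.0855
```

arm_command --pt "0 0 0 0 0 0" --pt "0 0 0 0 0 0" --pt "0 0 0 0 0 0" --pt "0 0 0.5 0 0 0" --pt "0 0 1 0 0 0"

```text
t: 7.07
tool_pos: [0.435, -0.2049, 0.0485]
orientation: [[0.966, 0.26, -0.004], [0.26, -0.966, 0.002], [-0.004, -0.003, -1.0]]
wrist_force: [0.1, 0.2, 0.2]
width: 0.0853
```

Touching down gave a 79 N transient, so I'll set things down more slowly from now on. Next I'm moving to the left weight.

arm_command --pt "0 0 1 0 0 0" --pt "0 0 1 0 0 0" --pt "0.1 0.7 1 0 0 -0.6" --pt "0.1 0.7 0.5 0 0 -0.6" --pt "0.1 0.7 0 0 0 -0.6"

```text
t: 7.48
tool_pos: [0.446, -0.1535, 0.1405]
orientation: [[0.999, 0.042, 0.005], [0.042, -0.999, -0.002], [0.005, 0.002, -1.0]]
wrist_force: [0.9, -0.2, -0.6]
width: 0.0851
```

arm_command --pt "0.1 0.7 0 0 0 -0.6" --pt "0.1 0.7 0 0 0 -0.6" --pt "0.1 0.7 0 0 0 -0.6" --pt "0.1 0.7 0 0 0 -0.6" --pt "0.1 0.7 0 0 0 -0.6"

```text
t: 7.9
tool_pos: [0.4567, -0.0649, 0.1376]
orientation: [[0.95, -0.312, 0.0], [-0.312, -0.95, 0.0], [-0.0, -0.0, -1.0]]
wrist_force: [0.7, -0.4, -0.1]
width: 0.0852
```

arm_command --pt "0 0.7 0 0 0 -0.5" --pt "0 0.7 0 0 0 0" --pt "0 0 0 0 0 0" --pt "0 0 0 0 0 0" --pt "0 0 0 0 0 0"

```text
t: 8.32
tool_pos: [0.4568, -0.0311, 0.1376]
orientation: [[0.931, -0.364, 0.0], [-0.364, -0.931, -0.0], [0.0, 0.0, -1.0]]
wrist_force: [-0.0, -1.0, -0.2]
width: 0.0854
```

```bash
python3 - <<'E'
from h import *
s=state();print(s['t'],s['tool_pos'],s['orientation'])
i=get_image("wrist");cv2.imwrite("pics/w4.png",i)
hsv=cv2.cvtColor(i,cv2.COLOR_BGR2HSV)
m=cv2.inRange(hsv[:300],(18,40,190),(28,255,255))
n,l,st,ce=cv2.connectedComponentsWithStats(m)
for k in range(1,n):
    if st[k,4]>1500:
        c=max(cv2.findContours((l==k).astype(np.uint8),cv2.RETR_EXTERNAL,cv2.CHAIN_APPROX_NONE)[0],key=cv2.contourArea)[:,0]
        print(st[k],rect(ray("wrist",c,.04,(s['tool_pos'],s['orientation']))))
E
```

```text
8.3167 [ 0.456756   -0.03113007  0.13758804] [[ 9.31420650e-01 -3.63944457e-01  6.93286821e-05]
 [-3.63944436e-01 -9.31420637e-01 -2.08816950e-04]
 [ 1.40571937e-04  1.69264631e-04 -9.99999976e-01]]
[ 510   70  109  132 7409] (array([ 0.43647363, -0.20616016]), [46.98818588256836, 80.6208724975586], np.float32(15.117172))
[ 269  145   66   51 2137] (array([ 0.482505  , -0.02734528]), [36.4106559753418, 46.318904876708984], np.float32(68.64345))
```

View pics/w4.png

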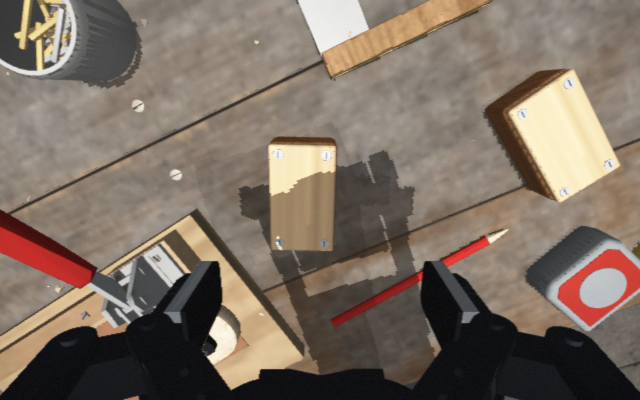

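```bash
python3 - <<'E'
from h import *
s=state();T=(s['tool_pos'],s['orientation'])
P=ray("wrist",[(269,146),(336,145),(333,251),(271,250)],.04,T)[:,:2];print(P.round(4),rect(P))
c=P.mean(0);R=T[1][:2,:2]
for z in(.0,.02,.04):
    print(z,((ray("wrist",[(195,210),(305,355),(250,283),(10,215),(92,280),(190,245)],z,T)[:,:2]-c)@R).round(3).tolist())
print(c-T[0][:2])
m=ray("wrist",[(35,30)],.066,T);print(m)
E
```

```text
[[ 0.507  -0.0131]
 [ 0.4906 -0.0569]
 [ 0.4153 -0.026 ]
 [ 0.4335  0.0179]] (array([ 0.46197086, -0.01945396]), [47.57053756713867, 81.34490203857422], np.float32(-22.27697))
0.0 [[-0.021, -0.095], [-0.174, -0.002], [-0.093, -0.052], [-0.026, -0.256], [-0.09, -0.197], [-0.054, -0.103]]
0.02 [[-0.014, -0.087], [-0.156, -0.001], [-0.081, -0.047], [-0.019, -0.236], [-0.078, -0.182], [-0.045, -0.095]]
0.04 [[-0.007, -0.079], [-0.138, 0.0], [-0.069, -0.043], [-0.011, -0.217], [-0.066, -0.167], [-0.036, -0.086]]
[0.00481532 0.01180582]
[[0.61746239 0.07811492 0.066     ]]
```

arm_command --pt "0.1 0.24 -0.5 0 0 -0.1" --pt "0.1 0.24 -0.9 0 0 0" --pt "0 0 -0.9 0 0 0" --pt "0 0 -0.8 0 0 0" --pt "0 0 -0.7 0 0 0"

```text
t: 8.78
tool_pos: [0.4616, -0.0196, 0.0414]
orientation: [[0.926, -0.377, -0.0], [-0.377, -0.926, -0.0], [-0.0, 0.0, -1.0]]
wrist_force: [-0.7, 0.9, -0.3]
width: 0.0854
```

arm_command --pt "0 0 -0.6 0 0 0" --pt "0 0 -0.4 0 0 0" --pt "0 0 -0.15 0 0 0" --pt "0 0 0 0 0 0" --pt "0 0 0 0 0 0"

```text
t: 9.2
tool_pos: [0.462, -0.0191, 0.0141]
orientation: [[0.927, -0.376, 0.0], [-0.376, -0.927, -0.0], [0.0, -0.0, -1.0]]
wrist_force: [0.7, -0.4, 0.2]
width: 0.0853
```

arm_command --pt "0 0 0 0 0 0" --pt "0 0 0 0 0 0" --pt "0 0 0 0 0 0" --pt "0 0 0 0 0 0" --pt "0 0 0 0 0 0" --gripper 1

```text
t: 9.62
tool_pos: [0.4623, -0.0187, 0.0147]
orientation: [[0.927, -0.376, 0.001], [-0.376, -0.927, -0.0], [0.001, -0.001, -1.0]]
wrist_force: [-0.4, 0.8, 7.9]
width: 0.0487
```

arm_command --pt "0 0 0 0 0 0" --pt "0 0 0 0 0 0" --pt "0 0 0 0 0 0" --pt "0 0 0 0 0 0" --pt "0 0 0 0 0 0"

```text
t: 10.03
tool_pos: [0.4623, -0.0187, 0.0147]
orientation: [[0.927, -0.376, 0.002], [-0.376, -0.927, -0.0], [0.001, -0.001, -1.0]]
wrist_force: [-1.2, 0.1, 8.6]
width: 0.0488
```

arm_command --pt "0 0 0.2 0 0 0" --pt "0 0 0.5 0 0 0" --pt "0 0 0.7 0 0 0" --pt "0 0 0.7 0 0 0" --pt "0 0 0.6 0 0 0"

```text
t: 10.45
tool_pos: [0.4613, -0.0187, 0.0823]
orientation: [[0.927, -0.376, -0.0], [-0.376, -0.927, 0.0], [-0.0, 0.0, -1.0]]
wrist_force: [0.0, 0.4, -3.3]
width: 0.0489
```

arm_command --pt "0 0 0.3 0 0 0" --pt "0 0 0 0 0 0" --pt "0 0 0 0 0 0" --pt "0 0 0 0 0 0" --pt "0 0 0 0 0 0"

```text
t: 10.87
tool_pos: [0.461, -0.0187, 0.0879]
orientation: [[0.927, -0.376, -0.002], [-0.376, -0.927, 0.0], [-0.002, 0.001, -1.0]]
wrist_force: [-0.1, -0.6, -4.0]
width: 0.049
```

arm_command --pt "0 0 0 0 0 0" --pt "0 0 0 0 0 0" --pt "0 0 0 0 0 0" --pt "0 0 0 0 0 0" --pt "0 0 0 0 0 0"

```text
t: 11.28
tool_pos: [0.4617, -0.0188, 0.0887]
orientation: [[0.927, -0.376, -0.0], [-0.376, -0.927, 0.0], [-0.0, 0.0, -1.0]]
wrist_force: [-0.9, -0.2, -3.6]
width: 0.049
```

```bash
python3 - <<'E'
from h import *
F=[]
for k in range(3):
    cv2.imwrite("pics/w5.png",get_image("wrist"))
    s=state();F.append(np.r_[s['wrist_force'],s['wrist_torque']])
print(s['t'],s['tool_pos'],s['width']);print(np.round(F,2))
E
```

```text
11.4333 [ 0.46176583 -0.01879294  0.08880832] 0.04920032119732459
[[ 0.03 -0.06 -3.13 -0.03 -0.01 -0.03]
 [ 0.32  0.3  -4.03  0.04 -0.02 -0.03]
 [-0.31 -0.18 -3.2  -0.02  0.02 -0.02]]
```

View pics/w5.png

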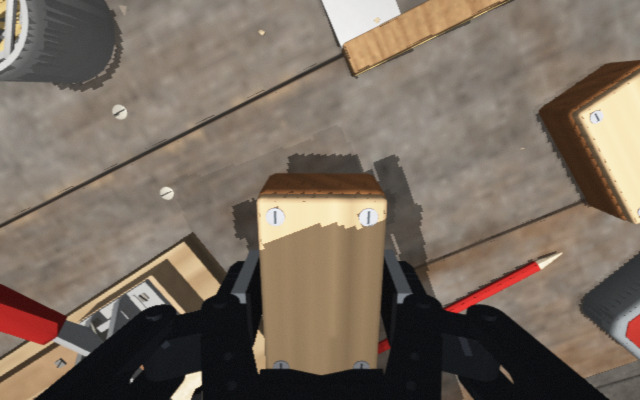

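The left weight reads about -3.5 N against -1.4 N for the right one, so the left is the loaded one. I'm setting it down gently.

arm_command --pt "0 0 -0.6 0 0 0" --pt "0 0 -0.8 0 0 0" --pt "0 0 -0.6 0 0 0" --pt "0 0 -0.3 0 0 0" --pt "0 0 -0.2 0 0 0"

```text
t: 11.85
tool_pos: [0.4613, -0.0188, 0.0255]
orientation: [[0.927, -0.376, -0.001], [-0.376, -0.927, 0.0], [-0.001, 0.0, -1.0]]
wrist_force: [-1.0, 0.1, -3.8]
width: 0.0484
```

arm_command --pt "0 0 -0.13 0 0 0" --pt "0 0 -0.13 0 0 0" --pt "0 0 -0.1 0 0 0" --pt "0 0 -0.1 0 0 0" --pt "0 0 0 0 0 0"

```text
t: 12.27
tool_pos: [0.4621, -0.0188, 0.0149]
orientation: [[0.927, -0.376, 0.001], [-0.376, -0.927, -0.0], [0.001, -0.0, -1.0]]
wrist_force: [-0.8, -0.9, -3.6]
width: 0.0485
```

arm_command --pt "0 0 0 0 0 0" --pt "0 0 0 0 0 0" --pt "0 0 0 0 0 0" --pt "0 0 0 0 0 0" --pt "0 0 0 0 0 0" --gripper -1

```text
t: 12.68
tool_pos: [0.462, -0.0188, 0.0151]
orientation: [[0.927, -0.376, 0.001], [-0.376, -0.927, -0.0], [0.001, -0.0, -1.0]]
wrist_force: [-0.1, 0.0, -0.3]
width: 0.0855
```

arm_command --pt "0 0 0 0 0 0" --pt "0 0 0 0 0 0" --pt "0 0 0 0 0 0" --pt "0 0 0.5 0 0 0" --pt "0 0 1 0 0 0"

```text
t: 13.1
tool_pos: [0.4599, -0.0187, 0.0508]
orientation: [[0.927, -0.376, -0.005], [-0.376, -0.927, 0.0], [-0.005, 0.002, -1.0]]
wrist_force: [0.5, 0.4, 0.0]
width: 0.0854
```

Now back to the right (light) weight at (0.4365, -0.206), yaw 15°.

arm_command --pt "0 0 1 0 0 0" --pt "0 0 1 0 0 0" --pt "-0.1 -0.7 1 0 0 0.6" --pt "-0.1 -0.7 0.5 0 0 0.6" --pt "-0.1 -0.7 0 0 0 0.6"

```text
t: 13.52
tool_pos: [0.456, -0.072, 0.1427]
orientation: [[0.986, -0.164, 0.005], [-0.164, -0.986, -0.001], [0.005, 0.0, -1.0]]
wrist_force: [0.5, 0.3, -0.2]
width: 0.0854
```

arm_command --pt "-0.1 -0.7 0 0 0 0.6" --pt "-0.1 -0.7 0 0 0 0.6" --pt "-0.1 -0.7 0 0 0 0.6" --pt "-0.1 -0.7 0 0 0 0.6" --pt "-0.1 -0.7 0 0 0 0.6"

```text
t: 13.93
tool_pos: [0.4414, -0.1596, 0.1398]
orientation: [[0.981, 0.193, -0.0], [0.193, -0.981, 0.0], [-0.0, -0.0, -1.0]]
wrist_force: [-0.3, 1.0, -0.6]
width: 0.0851
```

arm_command --pt "-0.1 -0.7 0 0 0 0.55" --pt "-0.1 -0.7 0 0 0 0" --pt "0 -0.4 0 0 0 0" --pt "0 0 0 0 0 0" --pt "0 0 0 0 0 0"

```text
t: 14.35
tool_pos: [0.4366, -0.2038, 0.1397]
orientation: [[0.968, 0.252, -0.0], [0.252, -0.968, 0.0], [-0.0, -0.0, -1.0]]
wrist_force: [0.1, -0.1, -0.1]
width: 0.0854
```

```bash
python3 - <<'E'
from h import *
s=state();print(s['t'],s['tool_pos'],s['orientation'])
i=get_image("wrist");cv2.imwrite("pics/w6.png",i)
E
```

```text
14.35 [ 0.43664277 -0.20378553  0.13971806] [[ 9.67606186e-01  2.52464323e-01 -1.87047586e-04]
 [ 2.52464372e-01 -9.67606138e-01  3.19656066e-04]
 [-1.00286640e-04 -3.56524038e-04 -9.99999931e-01]]
```

View pics/w6.png

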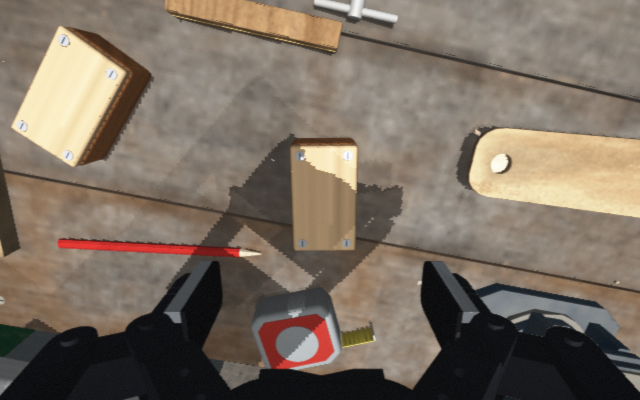

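arm_command --pt "0 -0.1 -0.6 0 0 0.1" --pt "0 0 -0.9 0 0 0" --pt "0 0 -0.9 0 0 0" --pt "0 0 -0.8 0 0 0" --pt "0 0 -0.7 0 0 0"

```text
t: 14.82
tool_pos: [0.4365, -0.205, 0.0412]
orientation: [[0.964, 0.267, -0.001], [0.267, -0.964, 0.001], [-0.001, -0.001, -1.0]]
wrist_force: [0.0, -0.4, 0.7]
width: 0.0855
```

arm_command --pt "0 0 -0.6 0 0 0" --pt "0 0 -0.35 0 0 0" --pt "0 0 -0.15 0 0 0" --pt "0 0 0 0 0 0" --pt "0 0 0 0 0 0"

```text
t: 15.23
tool_pos: [0.437, -0.2061, 0.0152]
orientation: [[0.964, 0.266, 0.0], [0.266, -0.964, -0.0], [0.0, 0.0, -1.0]]
wrist_force: [-0.6, -0.1, -0.2]
width: 0.085
```

arm_command --pt "0 0 0 0 0 0" --pt "0 0 0 0 0 0" --pt "0 0 0 0 0 0" --pt "0 0 0 0 0 0" --pt "0 0 0 0 0 0" --gripper 1

```text
t: 15.65
tool_pos: [0.4372, -0.2066, 0.0157]
orientation: [[0.964, 0.265, 0.001], [0.265, -0.964, -0.001], [0.001, 0.001, -1.0]]
wrist_force: [-0.9, 0.3, 7.5]
width: 0.0489
```

arm_command --pt "0 0 0 0 0 0" --pt "0 0 0 0 0 0" --pt "0 0 0.2 0 0 0" --pt "0 0 0.5 0 0 0" --pt "0 0 0.7 0 0 0"

```text
t: 16.07
tool_pos: [0.4358, -0.2059, 0.0496]
orientation: [[0.964, 0.265, -0.002], [0.265, -0.964, 0.001], [-0.002, -0.002, -1.0]]
wrist_force: [0.7, -0.2, -1.6]
width: 0.0489
```

arm_command --pt "0 0 0.8 0 0 0" --pt "0 0 0.8 0 0 0" --pt "0 0 0.8 0 0 0" --pt "0 0 0.8 0 0 0" --pt "0 0 0.8 0 0 0"

```text
t: 16.48
tool_pos: [0.4364, -0.2061, 0.1511]
orientation: [[0.964, 0.265, 0.0], [0.265, -0.964, 0.0], [0.0, -0.0, -1.0]]
wrist_force: [0.7, 0.3, -1.8]
width: 0.049
```

arm_command --pt "0 0 0.8 0 0 0" --pt "0 0 0.6 0 0 0" --pt "0 0 0.3 0 0 0" --pt "0 0 0 0 0 0" --pt "0 0 0 0 0 0"

```text
t: 16.9
tool_pos: [0.4365, -0.2062, 0.1922]
orientation: [[0.964, 0.265, 0.0], [0.265, -0.964, -0.0], [0.0, 0.0, -1.0]]
wrist_force: [-0.1, 1.3, -2.3]
width: 0.0493
```

arm_command --pt "0.2 0.4 0 0 0 -0.2" --pt "0.42 0.85 0 0 0 -0.2" --pt "0.42 0.85 0 0 0 -0.2" --pt "0.42 0.85 0 0 0 -0.2" --pt "0.42 0.85 0 0 0 -0.2"

```text
t: 17.32
tool_pos: [0.4831, -0.1102, 0.1908]
orientation: [[0.989, 0.147, -0.003], [0.147, -0.989, 0.001], [-0.003, -0.001, -1.0]]
wrist_force: [0.9, -0.2, -0.9]
width: 0.0486
```

arm_command --pt "0.42 0.85 0 0 0 -0.2" --pt "0.42 0.85 0 0 0 -0.2" --pt "0.42 0.85 0 0 0 -0.2" --pt "0.42 0.85 0 0 0 -0.2" --pt "0.42 0.85 0 0 0 -0.2"

```text
t: 17.73
tool_pos: [0.5356, -0.0039, 0.1906]
orientation: [[1.0, 0.028, -0.003], [0.028, -1.0, 0.0], [-0.003, -0.0, -1.0]]
wrist_force: [0.0, -0.8, -1.3]
width: 0.0488
```

arm_command --pt "0.42 0.85 0 0 0 -0.2" --pt "0.42 0.85 0 0 0 -0.2" --pt "0.42 0.85 0 0 0 -0.2" --pt "0.42 0.85 0 0 0 -0.2" --pt "0.42 0.85 0 0 0 -0.2"

```text
t: 18.15
tool_pos: [0.5881, 0.1022, 0.1903]
orientation: [[0.996, -0.092, -0.003], [-0.092, -0.996, -0.001], [-0.003, 0.001, -1.0]]
wrist_force: [0.4, -0.7, -2.1]
width: 0.049
```

arm_command --pt "0.42 0.85 0 0 0 -0.2" --pt "0.42 0.85 0 0 0 -0.2" --pt "0.42 0.85 0 0 0 -0.06" --pt "0.42 0.85 0 0 0 0" --pt "0.4 0.8 0 0 0 0"

```text
t: 18.57
tool_pos: [0.6402, 0.2072, 0.19]
orientation: [[0.989, -0.146, -0.003], [-0.146, -0.989, -0.001], [-0.003, 0.001, -1.0]]
wrist_force: [-0.5, -1.2, -0.4]
width: 0.0486
```

arm_command --pt "0 0 0 0 0 0" --pt "0 0 0 0 0 0" --pt "0 0 0 0 0 0" --pt "0 0 0 0 0 0" --pt "0 0 0 0 0 0"

```text
t: 18.98
tool_pos: [0.6402, 0.2052, 0.1919]
orientation: [[0.989, -0.147, -0.001], [-0.147, -0.989, -0.0], [-0.001, 0.001, -1.0]]
wrist_force: [0.7, 0.3, -1.6]
width: 0.049
```

```bash
python3 - <<'E'
from h import *
s=state();print(s['t'],s['tool_pos'],s['orientation'])
np.savez("s7.npz",p=s['tool_pos'],R=s['orientation'])
i=get_image("wrist");cv2.imwrite("pics/w7.png",i)
cv2.imwrite("pics/top7.png",get_image("top"))
E
```

```text
18.9833 [0.64023484 0.20518284 0.19190163] [[ 9.89156419e-01 -1.46862348e-01 -1.01510088e-03]
 [-1.46862793e-01 -9.89156801e-01 -3.78327804e-04]
 [-9.48531828e-04  5.23305925e-04 -9.99999413e-01]]
```

View pics/w7.png

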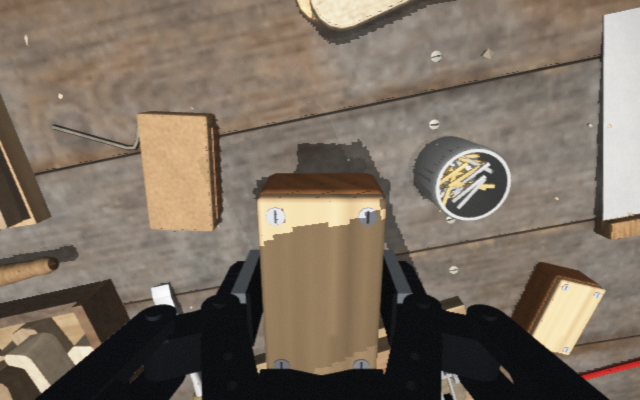

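View pics/top7.png

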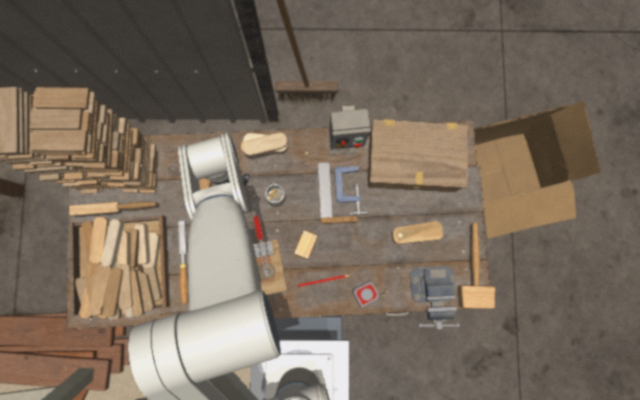

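```bash
python3 - <<'E'
from h import *
d=np.load("s7.npz");T=(d['p'],d['R'])
cup=ray("wrist",[(473,184)],.066,T)[0][:2]
w=ray("wrist",[(435,184),(511,184)],.066,T);print("diam",np.linalg.norm(w[0]-w[1]))
ck=ray("wrist",[(138,113),(209,115),(213,231),(149,229)],.029,T)[:,:2];print(rect(ck))
c=ck.mean(0);print(cup,c,np.linalg.norm(cup-c),(cup+c)/2)
E
```

```text
diam 0.06131798680653072
(array([0.66253259, 0.33276675]), [61.014404296875, 110.22290802001953], np.float32(-12.04097))
[0.62665776 0.08211691] [0.6624348  0.33278836] 0.2532117172296338 [0.64454628 0.20745263]
```

Both views agree to within about 5 mm, and the midpoint comes out at (0.643, 0.208). I'm lowering the weight there.

arm_command --pt "0.12 0.12 -0.5 0 0 0" --pt "0 0 -0.8 0 0 0" --pt "0 0 -0.9 0 0 0" --pt "0 0 -0.9 0 0 0" --pt "0 0 -0.9 0 0 0"

```text
t: 19.5
tool_pos: [0.6437, 0.2091, 0.0907]
orientation: [[0.989, -0.146, 0.0], [-0.146, -0.989, 0.0], [0.0, -0.0, -1.0]]
wrist_force: [-0.2, 0.3, -2.1]
width: 0.0487
```

arm_command --pt "0 0 -0.8 0 0 0" --pt "0 0 -0.7 0 0 0" --pt "0 0 -0.5 0 0 0" --pt "0 0 -0.3 0 0 0" --pt "0 0 -0.2 0 0 0"

```text
t: 19.92
tool_pos: [0.6434, 0.2091, 0.0285]
orientation: [[0.989, -0.146, -0.001], [-0.146, -0.989, -0.0], [-0.001, 0.0, -1.0]]
wrist_force: [0.6, 0.6, -0.5]
width: 0.0491
```

arm_command --pt "0 0 -0.15 0 0 0" --pt "0 0 -0.15 0 0 0" --pt "0 0 -0.1 0 0 0" --pt "0 0 -0.1 0 0 0" --pt "0 0 0 0 0 0"

```text
t: 20.33
tool_pos: [0.6438, 0.2092, 0.0174]
orientation: [[0.989, -0.146, 0.0], [-0.146, -0.989, 0.0], [0.0, -0.0, -1.0]]
wrist_force: [-0.6, -0.2, -1.5]
width: 0.049
```

arm_command --pt "0 0 0 0 0 0" --pt "0 0 0 0 0 0" --pt "0 0 0 0 0 0" --pt "0 0 0 0 0 0" --pt "0 0 0 0 0 0"

```text
t: 20.75
tool_pos: [0.6438, 0.2093, 0.0175]
orientation: [[0.989, -0.146, 0.0], [-0.146, -0.989, 0.0], [0.0, -0.0, -1.0]]
wrist_force: [0.6, -0.2, -1.6]
width: 0.0485
```

arm_command --pt "0 0 -0.04 0 0 0" --pt "0 0 -0.03 0 0 0" --pt "0 0 -0.02 0 0 0" --pt "0 0 0 0 0 0" --pt "0 0 0 0 0 0"

```text
t: 21.17
tool_pos: [0.6439, 0.2092, 0.0158]
orientation: [[0.989, -0.146, 0.0], [-0.146, -0.989, 0.0], [0.0, -0.0, -1.0]]
wrist_force: [-1.6, 0.3, 5.6]
width: 0.0488
```

arm_command --pt "0 0 0 0 0 0" --pt "0 0 0 0 0 0" --pt "0 0 0 0 0 0" --pt "0 0 0 0 0 0" --pt "0 0 0 0 0 0" --gripper -1

```text
t: 21.58
tool_pos: [0.6437, 0.2092, 0.0149]
orientation: [[0.989, -0.146, -0.0], [-0.146, -0.989, -0.0], [-0.0, 0.0, -1.0]]
wrist_force: [-0.2, -0.2, 0.5]
width: 0.0854
```

arm_command --pt "0 0 0 0 0 0" --pt "0 0 0 0 0 0" --pt "0 0 0 0 0 0" --pt "0 0 0.3 0 0 0" --pt "0 0 0.7 0 0 0"

```text
t: 22.0
tool_pos: [0.642, 0.2087, 0.0384]
orientation: [[0.989, -0.146, -0.004], [-0.146, -0.989, -0.001], [-0.004, 0.002, -1.0]]
wrist_force: [-1.0, 0.1, -1.1]
width: 0.0853
```

arm_command --pt "0 0 1 0 0 0" --pt "0 0 1 0 0 0" --pt "0 0 1 0 0 0" --pt "0 0 1 0 0 0" --pt "0 0 1 0 0 0"

```text
t: 22.42
tool_pos: [0.6436, 0.2092, 0.1669]
orientation: [[0.989, -0.146, 0.0], [-0.146, -0.989, 0.0], [0.0, -0.0, -1.0]]
wrist_force: [0.3, -0.0, 0.0]
width: 0.0854
```

arm_command --pt "0 0 0 0 0 0" --pt "0 0 0 0 0 0" --pt "0 0 0 0 0 0" --pt "0 0 0 0 0 0" --pt "0 0 0 0 0 0"

```text
t: 22.83
tool_pos: [0.6429, 0.209, 0.1636]
orientation: [[0.989, -0.146, -0.002], [-0.146, -0.989, -0.001], [-0.002, 0.001, -1.0]]
wrist_force: [-0.3, 0.2, 0.5]
width: 0.0853
```

```bash
python3 - <<'E'
from h import *
s=state();print(s['t'],s['tool_pos'],s['orientation'])
np.savez("s8.npz",p=s['tool_pos'],R=s['orientation'])
i=get_image("wrist");cv2.imwrite("pics/w8.png",i)
E
```

```text
22.8333 [0.64291873 0.20895173 0.16364777] [[ 9.89304109e-01 -1.45848775e-01 -2.34849484e-03]
 [-1.45850845e-01 -9.89306318e-01 -7.34627779e-04]
 [-2.21623622e-03  1.06930024e-03 -9.99996972e-01]]
```

View pics/w8.png

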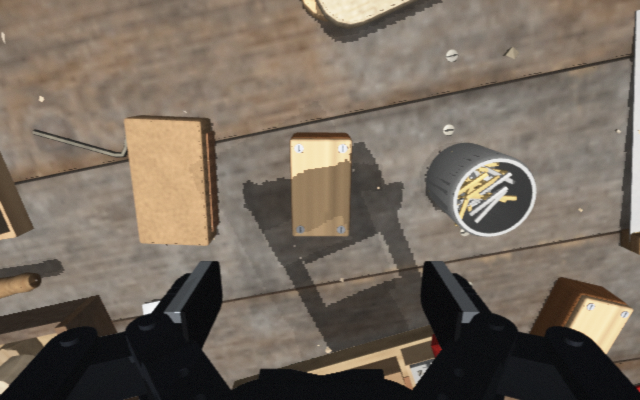

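The light weight stands flat and free midway between the cork, around (170,180), and the cup, around (495,197). Now I'm moving to the heavy weight.

arm_command --pt "-0.66 -0.83 0 0 0 -0.2" --pt "-0.66 -0.83 0 0 0 -0.2" --pt "-0.66 -0.83 0 0 0 -0.2" --pt "-0.66 -0.83 0 0 0 -0.2" --pt "-0.66 -0.83 0 0 0 -0.2"

```text
t: 23.3
tool_pos: [0.56, 0.1046, 0.1642]
orientation: [[0.964, -0.264, -0.001], [-0.264, -0.964, -0.0], [-0.001, 0.001, -1.0]]
wrist_force: [0.1, -0.3, 0.2]
width: 0.0858
```

arm_command --pt "-0.66 -0.83 0 0 0 -0.2" --pt "-0.66 -0.83 0 0 0 -0.2" --pt "-0.66 -0.83 0 0 0 -0.2" --pt "-0.66 -0.83 0 0 0 -0.2" --pt "-0.66 -0.83 0 0 0 -0.2"

```text
t: 23.72
tool_pos: [0.4775, 0.0009, 0.1645]
orientation: [[0.926, -0.378, -0.001], [-0.378, -0.926, 0.0], [-0.001, 0.0, -1.0]]
wrist_force: [0.1, -0.1, 0.8]
width: 0.0858
```

arm_command --pt "-0.66 -0.8 0 0 0 0" --pt "0 0 0 0 0 0" --pt "0 0 0 0 0 0" --pt "0 0 0 0 0 0" --pt "0 0 0 0 0 0"

```text
t: 24.13
tool_pos: [0.4631, -0.0178, 0.165]
orientation: [[0.926, -0.376, 0.001], [-0.376, -0.926, 0.0], [0.0, -0.0, -1.0]]
wrist_force: [-0.3, 0.8, 1.3]
width: 0.085
```

```bash
python3 - <<'E'
from h import *
s=state();print(s['t'],s['tool_pos'],s['orientation'])
i=get_image("wrist");cv2.imwrite("pics/w9.png",i)
E
```

```text
24.1333 [ 0.46307143 -0.01783204  0.16503321] [[ 9.26490795e-01 -3.76317044e-01  5.37883031e-04]
 [-3.76317134e-01 -9.26490912e-01  7.25333467e-05]
 [ 4.71048205e-04 -2.69616078e-04 -9.99999853e-01]]
```

View pics/w9.png

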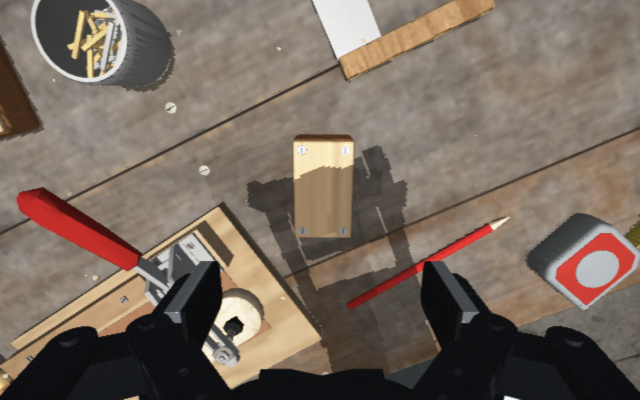

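Aligned. I'm descending 0.150 m, which is 6.0 units, and gripping with 80 N.

arm_command --pt "0 0 -0.6 0 0 0" --pt "0 0 -0.9 0 0 0" --pt "0 0 -0.9 0 0 0" --pt "0 0 -0.9 0 0 0" --pt "0 0 -0.8 0 0 0"

```text
t: 24.6
tool_pos: [0.4627, -0.0176, 0.0613]
orientation: [[0.927, -0.376, 0.0], [-0.376, -0.927, 0.0], [0.0, -0.0, -1.0]]
wrist_force: [0.4, 0.4, 0.1]
width: 0.0853
```

arm_command --pt "0 0 -0.8 0 0 0" --pt "0 0 -0.6 0 0 0" --pt "0 0 -0.35 0 0 0" --pt "0 0 -0.15 0 0 0" --pt "0 0 0 0 0 0"

```text
t: 25.02
tool_pos: [0.4622, -0.0179, 0.0145]
orientation: [[0.927, -0.376, -0.001], [-0.376, -0.927, 0.0], [-0.001, 0.0, -1.0]]
wrist_force: [-0.2, 1.0, -0.1]
width: 0.0854
```

arm_command --pt "0 0 0 0 0 0" --pt "0 0 0 0 0 0" --pt "0 0 0 0 0 0" --pt "0 0 0 0 0 0" --pt "0 0 0 0 0 0" --gripper 1 --newtons 80

```text
t: 25.43
tool_pos: [0.4629, -0.0183, 0.0163]
orientation: [[0.926, -0.377, 0.002], [-0.377, -0.926, -0.0], [0.002, -0.001, -1.0]]
wrist_force: [-1.3, 0.9, 8.2]
width: 0.0486
```

arm_command --pt "0 0 0 0 0 0" --pt "0 0 0 0 0 0" --pt "0 0 0.2 0 0 0" --pt "0 0 0.5 0 0 0" --pt "0 0 0.7 0 0 0"

```text
t: 25.85
tool_pos: [0.4611, -0.0183, 0.0499]
orientation: [[0.926, -0.377, -0.003], [-0.377, -0.926, 0.0], [-0.003, 0.001, -1.0]]
wrist_force: [0.0, 0.1, -3.0]
width: 0.0485
```

arm_command --pt "0 0 0.8 0 0 0" --pt "0 0 0.8 0 0 0" --pt "0 0 0.8 0 0 0" --pt "0 0 0.5 0 0 0" --pt "0 0 0.4 0 0 0"

```text
t: 26.27
tool_pos: [0.4624, -0.0183, 0.1342]
orientation: [[0.926, -0.377, 0.002], [-0.377, -0.926, -0.0], [0.001, -0.0, -1.0]]
wrist_force: [0.2, 0.0, -5.2]
width: 0.0483
```

arm_command --pt "0.05 -0.4 0.2 0 0 0" --pt "0.1 -0.8 0 0 0 0" --pt "0.1 -0.8 0 0 0 0" --pt "0.1 -0.8 0 0 0 0" --pt "0.1 -0.8 0 0 0 0"

```text
t: 26.68
tool_pos: [0.4729, -0.1096, 0.1372]
orientation: [[0.926, -0.377, -0.001], [-0.377, -0.926, 0.0], [-0.001, 0.0, -1.0]]
wrist_force: [-0.6, 0.6, -3.1]
width: 0.0486
```

arm_command --pt "0.1 -0.8 0 0 0 0" --pt "0.1 -0.8 0 0 0 0" --pt "0.1 -0.8 0 0 0 0" --pt "0.1 -0.8 0 0 0 0" --pt "0.1 -0.8 0 0 0 0"

```text
t: 27.1
tool_pos: [0.4852, -0.2097, 0.1369]
orientation: [[0.926, -0.377, -0.002], [-0.377, -0.926, 0.001], [-0.002, 0.0, -1.0]]
wrist_force: [0.6, -0.4, -5.1]
width: 0.0487
```

arm_command --pt "0.1 -0.8 0 0 0 0" --pt "0.1 -0.8 0 0 0 0" --pt "0.1 -0.8 0 0 0 0" --pt "0.1 -0.8 0 0 0 0" --pt "0.1 -0.8 0 0 0 0"

```text
t: 27.52
tool_pos: [0.4975, -0.3096, 0.1367]
orientation: [[0.926, -0.377, -0.002], [-0.377, -0.926, 0.001], [-0.002, -0.0, -1.0]]
wrist_force: [1.2, -0.2, -5.1]
width: 0.0483
```

arm_command --pt "0.1 -0.8 0 0 0 0" --pt "0.1 -0.8 0 0 0 0" --pt "0.05 -0.8 0 0 0 0" --pt "0 -0.5 0 0 0 0" --pt "0 -0.3 0 0 0 0"

```text
t: 27.93
tool_pos: [0.5039, -0.3899, 0.1368]
orientation: [[0.926, -0.378, -0.001], [-0.378, -0.926, 0.0], [-0.001, -0.0, -1.0]]
wrist_force: [0.1, -0.6, -4.1]
width: 0.0487
```

arm_command --pt "0 0 0 0 0 0" --pt "0 0 0 0 0 0" --pt "0 0 0 0 0 0" --pt "0 0 0 0 0 0" --pt "0 0 0 0 0 0"

```text
t: 28.35
tool_pos: [0.5048, -0.3874, 0.1376]
orientation: [[0.927, -0.376, -0.0], [-0.376, -0.927, 0.0], [-0.0, -0.0, -1.0]]
wrist_force: [0.1, 0.1, -3.6]
width: 0.0488
```

```bash
python3 - <<'E'
from h import *
s=state();print(s['t'],s['tool_pos'],s['orientation'],s['wrist_force'],s['width'])
for n in("wrist","top","side"): cv2.imwrite(f"pics/{n}10.png",get_image(n))
E
```

```text
28.35 [ 0.50480311 -0.38737618  0.13758862] [[ 9.26631590e-01 -3.75970525e-01 -2.47455071e-04]
 [-3.75970440e-01 -9.26631598e-01  3.32333182e-04]
 [-3.54247169e-04 -2.14914633e-04 -9.99999914e-01]] [ 0.06459014  0.099203   -3.55147808] 0.04883787650710101
```

View pics/wrist10.png

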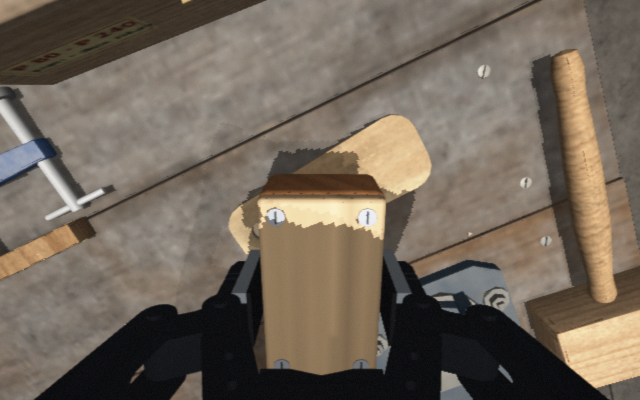

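View pics/top10.png

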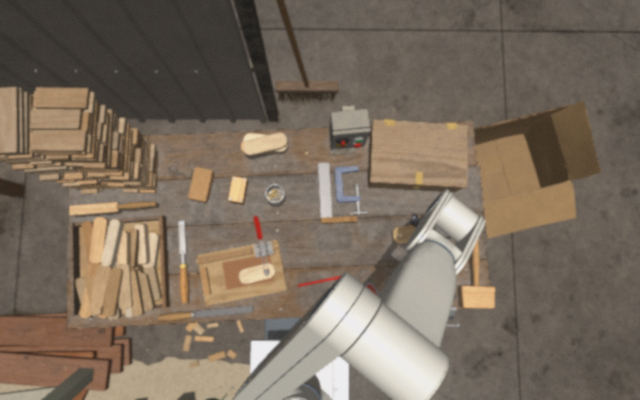

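View pics/side10.png

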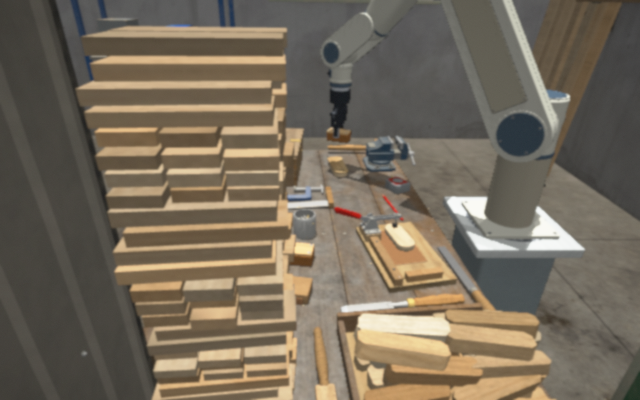

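The heavy weight is held level over the blank, with its centre about 5 mm from the template's middle. In the top view the light weight at (237,190) lies between the cork and the cup. I'll check that numerically, then hand in.

```bash
python3 - <<'E'
from h import *
i=cv2.imread("pics/top10.png");h=cv2.cvtColor(i,cv2.COLOR_BGR2HSV)
m=cv2.inRange(h[172:208,222:255],(8,40,180),(30,255,255))
c=max(cv2.findContours(m,cv2.RETR_EXTERNAL,cv2.CHAIN_APPROX_NONE)[0],key=cv2.contourArea)[:,0]+[222,172]
r=rect(ray("top",c,.04));print(r)
cup,ck=np.array([.624,.082]),np.array([.661,.334])
u=(ck-cup)/np.linalg.norm(ck-cup);d=r[0]-cup;print(np.linalg.norm(d),np.linalg.norm(r[0]-ck),"off",u[0]*d[1]-u[1]*d[0])
a=cv2.imread("pics/top0.png");print([cv2.phaseCorrelate(np.float64(a[y:y+44,x:x+44,1]),np.float64(i[y:y+44,x:x+44,1])) for x,y in[(178,162),(253,172)]])
s=state();print(s['t'],s['qvel'].round(2));print(close_job())
E
```

```text
(array([0.64030823, 0.20906699]), [48.31926727294922, 81.24217224121094], np.float32(-8.853867))
0.1281092394713719 0.12663493757140867 off 0.0023235217687600784
[((0.4652771641096649, 0.39708567693133645), 1.0170021552530764), ((0.40257196406676243, 0.4521149727965472), 1.0142859483898672)]
28.5 [-0.14  0.07 -0.15  0.05  0.06 -0.  ]
the job is handed in; nothing more can be done
None
```

The task is done and handed in at t = 28.5 s. `close_job()` gives no verdict, so what follows rests on my own checks.

- **Weighing:** I lifted each weight about 7 cm in place and set the right one back down before lifting the left. With the weight held still, the wrist force was about -1.4 N for the right one and about -3.5 N for the left, so the left one has the slug.
- **Lighter weight:** It stands free on the bench midway between the cup and the cork block. The top view puts its centre 128 mm from the cup and 127 mm from the cork, about 2 mm off their line.
- **Cup and cork block:** They show no visible shift; the two top pictures differ by about half a pixel, or 1–2 mm, which is my measuring error.
- **Heavier weight:** It is held level and still at 80 N. Its centre is about 5 mm from the template's middle and its underside roughly 10 cm above it. I took that height from the tool position and did not measure it separately.

Two things did not agree or go smoothly:
- **Hard touchdown:** The first set-down gave a brief 79 N at the wrist, under the 120 N limit. I set weights down more slowly after that.
- **Camera differences:** The wrist and top views disagreed by up to about 5 mm on the cup and cork positions, well inside the tolerances.

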